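# Register a well plate on the stage line and clamp it

## Task

Get the white 24-well plate ready for imaging on the light base: slide it sideways until you feel it bear flat against the aluminium guide rail, then push it along the rail until its leading edge meets the white scribed line on the deck, and then swing the red-pinned clamp finger fully round so that it holds the plate there. The plate has a thin glass bottom and a loose lid, so slide it gently and do not lift or tip it; leave the dish and the oil bottle on the deck where they are.

Things in the scene. Friction and masses are not known exactly. Their poses are not given: they have to be found in the camera images.
- stage: Microscope light base, fixed to the table: white housing, black deck, 360 mm along x, 320 along y, deck top 55 mm above the table. Origin: centre of its underside. x points away from the robot, along the guide rail; y left, z up. The deck bears a flush light window, the rail, the line and the clamp finger.
- line_corner (a point): The point on the deck (55 mm up) where the centre of the white scribed line meets the nominal face of the guide rail, 73.9 mm along x and 42.8 mm along y from the stage's origin; axes as stage. The line, 2 mm wide, runs from here 147 mm along -y, square to the rail. It is only a mark: nothing stops the plate there.
- rail: Guide rail on the deck: an aluminium bar, 300 mm along x, 16 wide, 14 high, on two dark slotted feet. Origin: on the deck at the middle of the bar's length, where its straight face that looks to -y lies nominally; axes as stage. The bar is set with screws, so its true face is parallel but up to 2.5 mm to either side of the origin (in y); it is firm.
- plate: White 24-well plate, lid on, loose on the deck: 127.8 mm along x, 85.5 along y, 20 high (lid, above 12 mm, 2 mm smaller all round). About 0.08 to 0.17 kg. Origin: centre of underside. Starts short of the line, its x towards it, 2 to 4 cm off the rail on its -y side, up to 8 degrees askew. Slides under about 1 N; a steady 2 N or more means it bears on the rail. More than 18 N breaks its glass.
- plate_lead (a point): Middle of the plate's leading (+x) edge, at its underside; axes as the plate. This edge is to meet the line.
- plate_side (a point): Middle of the plate's +y side, at its underside, the side that goes against the rail; axes as the plate.
- clamp (a joint): Finger's angle about its upright pivot, rad: 0 wide open (starts 0 to 0.25), growing clockwise seen from above to its end stop 1.2, closed. Stiff: 7 N at the pin, 12 near the end; stays where left. Pivot: 36 mm beyond the line (+x), 106 mm to -y of the nominal rail face. Arm 92 mm long, up to 16 mm above the deck, along -x at 1.1. Sprung tip presses a seated plate from 1.09 to 1.15 on.
- clamp_pin (a point): Centre of the top of the clamp finger's red upright pin, 12 mm in diameter, top 46 mm above the deck and free from 16 mm above the deck up; 72 mm from the pivot. It can be gripped from above or pushed.
- dish: Small round covered dish, 38 mm across, 12 mm high, on the deck; leave it alone.
- oil_bottle: Amber oil bottle, 26 mm across, 55 mm high, on the deck beyond the rail; leave it alone.
Not all that is in view belongs to the job. Leave any blue look-alike of the plate alone.

How it is judged:
On the way, in this order (a step that is already met when the one before it is completed fails the run):
1. the plate bears on the guide rail with over 1 N, flat along it, still short of the line (contact force between plate and rail above 1 N and angle between the x axis of plate and the x axis of rail, either way round below 0.02 rad and x of plate_lead in the frame of line_corner below -0.008 m), for 0.2 s.
2. the plate's leading edge meets the line, the plate still along the rail, the clamp finger not yet closed (y of plate_side in the frame of rail above -0.006 m and angle between the x axis of plate and the x axis of rail, either way round below 0.03 rad and x of plate_lead in the frame of line_corner between -0.002 and 0.002 m and value of joint clamp below 1 rad), for 0.2 s.
At the end, for the whole second after the job is handed in: The plate lies on the deck, flat against the guide rail (within 0.02 rad) with its leading edge within 2 mm of the centre of the white line, at rest, and the clamp finger is closed (joint above 1.15 rad) so that its tip presses the plate on to the rail (over 0.5 N at the tip and at the rail) (contact force between plate and rail above 0.5 N and angle between the x axis of plate and the x axis of rail, either way round below 0.02 rad and x of plate_lead in the frame of line_corner between -0.002 and 0.002 m and height (world z) of plate below 0.058 m and value of joint clamp above 1.15 rad and contact force between plate and clamp above 0.5 N and linear speed of plate below 0.005 m/s); the robot touches nothing.
It fails at once if the robot pushes or presses the plate with more than 18 N (contact force between the fingers and plate above 18 N).
It fails at once if the plate is lifted off the deck (height (world z) of plate above 0.062 m).
It fails at once if the plate is tipped (angle between plate's own z axis and vertical above 0.12 rad).
It fails at once if the dish is disturbed (distance of dish from where it was at the start of the episode above 0.02 m).
It fails at once if the oil bottle is disturbed (distance of oil_bottle from where it was at the start of the episode above 0.02 m).
It also fails if it takes over 72 s, if anything falls off the work surface, if the arm or the gripper's body presses on something with over 40 N, if the wrist force passes 120 N, or if a joint passes its speed limit or range.

## Robot

A 6-joint arm with a two-finger parallel gripper is mounted at the origin on the work surface. World frame = base frame: x ahead of the robot, y to its left, z up, the work surface at z = 0. Lengths are in m, angles in rad, forces in N, time in s.
With the tool pointing down it reaches from about 0.3 to 0.775 m from the base axis. Payload 14.6 kg.
Tool frame: the origin (TCP) lies at the very end of the fingers, on their centre line; the grasp point (between the pads) lies 19 mm behind it; z points along the fingers, y is the line along which they close (so a half turn about z gives the same grasp; the last joint's range is limited). The gripper opens to 94 mm and grips with 3 to 60 N. Pads are 16 mm wide; open, the fingers measure 119 mm over their backs; the gripper's body (75 mm by 177 mm) begins 78 mm behind the grasp point.
Start: joints at [-1.353, 0.3, 1.521, -0, 1.321, -0.067], TCP at [0.155, -0.528, 0.205] pointing down, gripper open.
Joint ranges: [-3.03, 3.03], [-0.79, 2.21], [0.23, 2.52], [-1.04, 4.18], [0, 3.07], [-2.55, 2.55]. Speed limits (rad/s): [2.22, 2.22, 2.57, 3.14, 3.14, 3.14].

## Interface

Orientations are given as a unit quaternion [x, y, z, w].
In Python, from workcell import manip gives the robot as it stands. The module is installed in compiled form; this text tells all that it offers.
- The arm moves only by the tool move_arm, never from a script. Its argument "rows" is one flat list of numbers, 7 for each row, row after row: the shift along the tool's x, y, z in m, then the turn, a rotation vector about the tool's x, y, z in degrees, then the opening, from 0 (shut) to 1 (fully open). In form: [dx, dy, dz, rx, ry, rz, grip, dx, dy, dz, rx, ry, rz, grip, ...]. A call has 1 to 8 rows; each row shifts and turns the commanded pose from where the row before left it, along the tool's axes as they then stand; what a row does not reach is not made up. A row lasts 1/10 s, in which the tool goes at most 50 mm and 8.59 degrees, less where a joint would pass 70% of its speed; a pose out of reach is approached as far as the arm can. A call with a gripper value outside its range is refused whole. The fingers move at their own pace and stop on an object; "newtons" is the grip in N (left out, the last holds). Time passes only in rows, so rows that do not move let the fingers close. It gives the time, the measured TCP pose, the force, the opening and the grip force at its end, in the units of the state.
- manip.sense(): the state, without advancing time (a new reading comes with each control period).
- manip.read_camera(name): name is "scene" or "top"; returns the picture (384x512x3 uint8, red, green, blue); there is no depth.
- manip.camera_model(name): a dict with "vfov" (degrees; the focal length in pixels is half the picture's height over the tangent of half this angle, whatever the lens; pixels are square), "cx", "cy" (the principal point, pixels), "world_from_camera" (4x4, takes a point from camera to world coordinates). Camera axes: x right, y down, z forward; pixel columns grow to the right and rows downward; lengths in m; the calibration is good to about 2 mm. A picture is of the moment at which its call begins. camera_model takes no time and is no camera call.
- manip.finish_job(): hands the job in; it is judged then, once.
The state is a dict: "clock": time; "joints": joint angles; "qvel": joint speeds; "tau": joint torques, N m; "tool_pos": TCP position; "eef_rot": TCP orientation; "force": force on the tool from outside, world axes, zero at the start; "moment": the same for the moment, N m; "width": opening from 0.0 (shut) to 1.0 (fully open); "grip_force": force on a finger pad.
Only numpy, scipy, OpenCV 4.12 (cv2) and the standard library are available. Lean on these libraries where they do the work, as an engineer would, in place of code of your own. Each camera call takes 0.05 s, during which the arm holds its last target. There are 200 camera calls.

## Working session

There is one attempt and no reset: what is moved stays moved. The work goes in short steps, Python scripts to look and compute and a tool call to move; the robot and the scene stay as the last step left them, time stands still between calls to the robot, and variables do not carry over. Pictures are saved under pics/ and viewed, at most 10 in all, crops included, and the job is handed in when it is done.

Besides the shell and the picture viewer there is one more tool, called by a JSON object that holds its "api" and its "payload". move_arm: Moves the arm, as the interface text tells. Its arguments: {"type":"object","properties":{"rows":{"type":"array"},"newtons":{"type":"number"}},"required":["rows"]}

```bash
mkdir -p pics
cat > h.py <<'E'
import numpy as np, cv2
from workcell import manip
def grab(n,f=None):
    im=manip.read_camera(n)
    if f: cv2.imwrite('pics/'+f,cv2.cvtColor(im,cv2.COLOR_RGB2BGR))
    return im
def ray(n,u,v,z):
    c=manip.camera_model(n);f=192/np.tan(np.radians(c['vfov'])/2);T=np.array(c['world_from_camera'])
    d=T[:3,:3]@np.array([(u-c['cx'])/f,(v-c['cy'])/f,1]);o=T[:3,3]
    return o+d*(z-o[2])/d[2]
def proj(n,p):
    c=manip.camera_model(n);f=192/np.tan(np.radians(c['vfov'])/2);T=np.array(c['world_from_camera'])
    q=T[:3,:3].T@(np.array(p)-T[:3,3]);return q[:2]/q[2]*f+[c['cx'],c['cy']]
E
python3 - <<'E'
from h import *
a=grab('top','top0.png');b=grab('scene','scene0.png')
for n in('top','scene'):
    c=manip.camera_model(n);print(n,c['vfov'],c['cx'],c['cy'],np.round(c['world_from_camera'],3).tolist())
print(manip.sense())
E
```

```text
top 50.24253747349658 257.28163548025816 194.15633101973762 [[-0.011, -0.995, 0.104, 0.466], [-1.0, 0.014, 0.023, 0.03], [-0.024, -0.103, -0.994, 0.995], [0.0, 0.0, 0.0, 1.0]]
scene 47.87484542222951 258.503074328825 189.47934316815662 [[0.763, 0.494, -0.417, 0.901], [0.647, -0.592, 0.481, -0.386], [-0.009, -0.636, -0.771, 0.737], [0.0, 0.0, 0.0, 1.0]]
{'clock': 0.1, 'joints': array([-1.35254987e+00,  3.00401149e-01,  1.52151956e+00,  3.49128058e-05,
        1.32071515e+00, -6.66122754e-02]), 'qvel': array([ 0.00104596, -0.00077361, -0.00323271,  0.00192241, -0.001505  ,
        0.00017874]), 'tau': array([ 1.83125398e-03, -5.32637000e+01, -3.53281510e+01,  7.09882937e-02,
        2.34444276e-02, -4.46721367e-05]), 'tool_pos': array([ 0.15450954, -0.52760141,  0.20495073]), 'eef_rot': array([ 9.89874553e-01,  1.41943995e-01, -2.26461397e-05, -5.21387219e-04]), 'force': array([ 0.96533751, -0.04103333, -0.0492838 ]), 'moment': array([-0.04086414,  0.07458881, -0.02634581]), 'grip_force': 0.0, 'width': 0.9993674658030025}
```

View pics/top0.png

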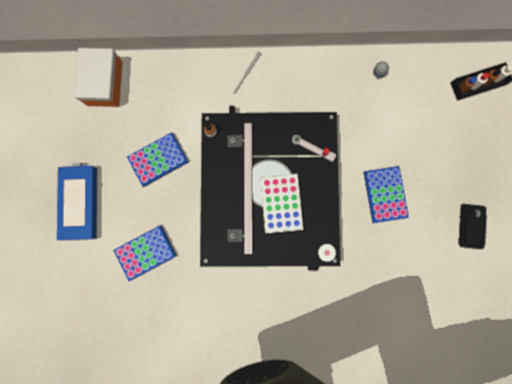

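View pics/scene0.png

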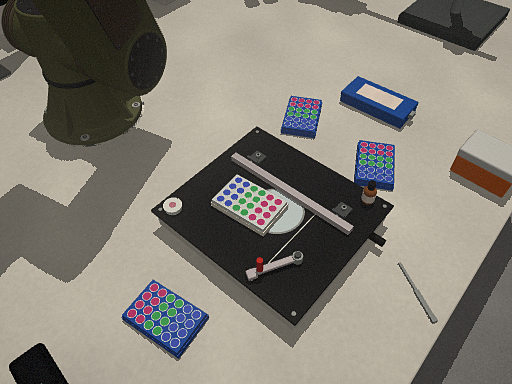

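The white plate is the only white one: top (282,203), on the deck. The look-alikes are blue and off the deck, at (157,160), (145,252) and (386,194). The rail is at column ~248, the line at row ~157, the pivot at (297,140), the red pin at ~(327,153) and the dish at (327,252). Next I measure these and confirm with an enlarged crop.

Run:
```python
from h import *
a=cv2.imread('pics/top0.png');b=cv2.imread('pics/scene0.png')
hsv=cv2.cvtColor(a,cv2.COLOR_BGR2HSV)
# deck mask
dk=(hsv[...,2]<50).astype(np.uint8)
roi=np.zeros_like(dk);roi[105:275,190:350]=1
c=max(cv2.findContours(dk*roi,0,2)[0],key=cv2.contourArea)
r=cv2.minAreaRect(c);print('deck px',r)
hull=cv2.approxPolyDP(cv2.convexHull(c),6,True)[:,0];
for q in hull: print('deck',q,ray('top',*q,.055).round(4))
# bright mask
br=(hsv[...,2]>110).astype(np.uint8); sub=np.zeros_like(br);sub[118:262,206:335]=1
for cc in cv2.findContours(br*sub,0,2)[0]:
    if cv2.contourArea(cc)>15: print('bright',cv2.contourArea(cc),np.round(cv2.minAreaRect(cc),1) if 0 else cv2.minAreaRect(cc))
red=((hsv[...,0]<8)|(hsv[...,0]>172))&(hsv[...,1]>130)&(hsv[...,2]>80)
ys,xs=np.where(red[140:170,310:345]);print('pin',xs.mean()+310,ys.mean()+140,xs.min()+310,xs.max()+310,ys.min()+140,ys.max()+140, ray('top',xs.mean()+310,ys.mean()+140,.095).round(4))
print('dish',ray('top',327,252,.067),'pivot',ray('top',297,139.5,.07))
cr=cv2.resize(a[108:272,194:346],None,fx=3.6,fy=3.6,interpolation=cv2.INTER_CUBIC);cv2.imwrite('pics/crop0.png',cr)
```

```text
deck px ((270.6332702636719, 187.97482299804688), (138.23687744140625, 161.13983154296875), 0.6095065474510193)
deck [203 114] [0.7566 0.1774 0.055 ]
deck [230 107] [0.7724 0.1134 0.055 ]
deck [335 113] [ 0.7532 -0.1333  0.055 ]
deck [338 264] [ 0.4034 -0.1293  0.055 ]
deck [201 264] [0.4064 0.1811 0.055 ]
bright 231.0 ((326.0, 252.5), (17.0, 16.0), 90.0)
bright 17.0 ((232.0, 235.5), (5.0, 4.0), 90.0)
bright 344.0 ((294.6564025878906, 146.76002502441406), (79.96408081054688, 23.643781661987305), 3.66778826713562)
bright 29.5 ((210.42306518554688, 131.38461303710938), (7.2111029624938965, 10.261953353881836), 56.3099365234375)
bright 3779.5 ((272.5, 188.0), (130.0, 59.0), 90.0)
pin 325.69444444444446 150.91666666666666 323 329 148 154 [ 0.6548 -0.1031  0.095 ]
dish [ 0.43090419 -0.10361462  0.067     ] pivot [ 0.68780808 -0.0418802   0.07      ]
```

View pics/crop0.png

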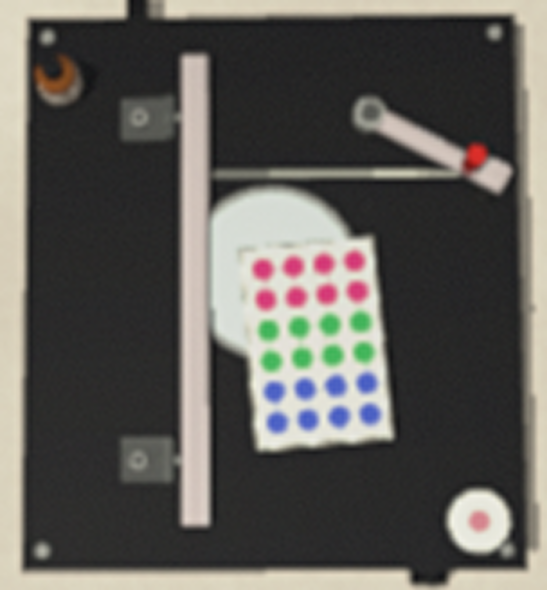

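The crop confirms the plate: it is white with a lid, its corners at crop (238,248), (373,236), (394,437), (258,451), about 5 degrees askew. It lies to the right of the rail, short of the line at crop row ~174.

```bash
cat >> h.py <<'E'
def line_fit(g):
    P=[]
    for u in range(256,288):
        col=g[151:162,u].astype(float);w=np.clip(col-60,0,None)
        if w.sum()>30: P.append(ray('top',u,151+(w*np.arange(11)).sum()/w.sum(),.055)[:2])
    return np.array(P)
E
python3 - <<'E'
from h import *
g=cv2.cvtColor(cv2.imread('pics/top0.png'),cv2.COLOR_BGR2GRAY)
P=line_fit(g);k=np.polyfit(P[:,1],P[:,0],1);print('line x=',k,len(P))
# rail edges at z .069
E1=[];E2=[]
for v in list(range(128,150))+list(range(240,252)):
    r=g[v,238:262].astype(float);d=np.diff(r)
    def sub(d,i): 
        w=np.clip(d[i-2:i+3],0,None);return i+(w*np.arange(-2,3)).sum()/w.sum()
    E1.append(ray('top',238.5+sub(d,2+d[2:-2].argmax()),v,.069)[:2]);E2.append(ray('top',238.5+sub(-d,2+d[2:-2].argmin()),v,.069)[:2])
for E in(E1,E2):
    E=np.array(E);q=np.polyfit(E[:,0],E[:,1],1);print('rail y=',q,np.polyval(q,[.45,.58,.66]))
C=[(238,248),(373,236),(394,437),(258,451)]
Q=np.array([ray('top',194+u/3.6,108+v/3.6,.075) for u,v in C]);print(Q.round(4),[np.linalg.norm(Q[i]-Q[i-1]).round(4) for i in range(4)])
print('ctr',Q.mean(0),'yaw deg',np.degrees(np.arctan2(*(Q[0]+Q[1]-Q[2]-Q[3])[[1,0]])))
for u,v in[(47,36),(494,32),(508,550),(42,550),(369,112),(480,520)]: print(ray('top',194+u/3.6,108+v/3.6,.055).round(4))
b=cv2.imread('pics/scene0.png');print('scene line',proj('scene',[.655,.06,.055]),'pin in scene')
E
```

```text
line x= [-0.04427808  0.65110467] 32
rail y= [-0.00863002  0.08623592] [0.08235241 0.08123051 0.0805401 ]
rail y= [-0.00560054  0.06695428] [0.06443403 0.06370596 0.06325792]
[[ 0.6016  0.0438  0.075 ]
 [ 0.6079 -0.0412  0.075 ]
 [ 0.4818 -0.0515  0.075 ]
 [ 0.4741  0.0329  0.075 ]] [np.float64(0.128), np.float64(0.0853), np.float64(0.1266), np.float64(0.0848)]
ctr [ 0.54134369 -0.00397998  0.075     ] yaw deg 4.777957665114995
[0.7468 0.1677 0.055 ]
[ 0.7441 -0.1242  0.055 ]
[ 0.4106 -0.123   0.055 ]
[0.4135 0.1704 0.055 ]
[ 0.6923 -0.0419  0.055 ]
[ 0.4294 -0.1061  0.055 ]
scene line [313.39513055 214.15650167] pin in scene
```

```bash
cat >> h.py <<'E'
from scipy.spatial.transform import Rotation as Ro
def plan(p,phi=None,n=8,grip=1.0,start=None):
    """rows to take the tool (down) to world p, tool-x heading phi deg, in n even rows"""
    s=manip.sense();R=Ro.from_quat(s['eef_rot']);M=R.as_matrix();h=np.degrees(np.arctan2(M[1,0],M[0,0]))
    p0=s['tool_pos'];phi=h if phi is None else phi;d=(phi-h+180)%360-180
    print('from',p0.round(4),'phi',h.round(2),'tilt',M[:,2].round(3),'F',s['force'].round(2),'t',s['clock'],'w',s['width'],'j6',s['joints'][5].round(2))
    dp=(np.array(p)-p0)/n
    for i in range(n):
        a=np.radians(h+d*i/n);x=[np.cos(a),np.sin(a)];y=[np.sin(a),-np.cos(a)]
        print(', '.join(f'{v:.4g}' for v in [round(dp[:2]@x,4),round(dp[:2]@y,4),round(-dp[2],4),0,0,round(-d/n,2),grip]),',')
E
python3 - <<'E'
from h import *
g=cv2.cvtColor(cv2.imread('pics/top0.png'),cv2.COLOR_BGR2GRAY)
P=[]
for u in list(range(256,284))+list(range(308,318)):
    w=np.clip(g[153:160,u].astype(float)-50,0,None)
    m=np.argmax(w[1:-1])+1; ww=w[m-1:m+2]; P.append(ray('top',u,153+m-1+(ww*np.arange(3)).sum()/ww.sum(),.055)[:2])
P=np.array(P);k=np.polyfit(P[:,1],P[:,0],1);print('line',k,np.polyval(k,[.064,.02,-.02]))
plan([.54,-.09,.16],90,16)
E
```

```text
line [0.01397051 0.65327378] [0.65416789 0.65355319 0.65299437]
from [ 0.1545 -0.5276  0.205 ] phi 16.32 tilt [-0.     0.001 -1.   ] F [ 0.97 -0.04 -0.05] t 0.1 w 0.9993674658030025 j6 -0.07
0.0308, -0.0195, 0.0028, 0, 0, -4.6, 1 ,
0.0323, -0.0169, 0.0028, 0, 0, -4.6, 1 ,
0.0335, -0.0143, 0.0028, 0, 0, -4.6, 1 ,
0.0346, -0.0116, 0.0028, 0, 0, -4.6, 1 ,
0.0354, -0.0087, 0.0028, 0, 0, -4.6, 1 ,
0.036, -0.0059, 0.0028, 0, 0, -4.6, 1 ,
0.0363, -0.003, 0.0028, 0, 0, -4.6, 1 ,
0.0364, -0, 0.0028, 0, 0, -4.6, 1 ,
0.0363, 0.0029, 0.0028, 0, 0, -4.6, 1 ,
0.036, 0.0058, 0.0028, 0, 0, -4.6, 1 ,
0.0354, 0.0087, 0.0028, 0, 0, -4.6, 1 ,
0.0346, 0.0115, 0.0028, 0, 0, -4.6, 1 ,
0.0336, 0.0142, 0.0028, 0, 0, -4.6, 1 ,
0.0323, 0.0169, 0.0028, 0, 0, -4.6, 1 ,
0.0309, 0.0194, 0.0028, 0, 0, -4.6, 1 ,
0.0292, 0.0218, 0.0028, 0, 0, -4.6, 1 ,
```

{"api": "move_arm", "payload": {"rows": [0.031,-0.0195,0.003,0,0,-4.6,1,0.032,-0.017,0.003,0,0,-4.6,1,0.0335,-0.014,0.003,0,0,-4.6,1,0.0345,-0.0115,0.003,0,0,-4.6,1,0.0355,-0.0085,0.003,0,0,-4.6,1,0.036,-0.006,0.003,0,0,-4.6,1,0.036,-0.003,0.003,0,0,-4.6,1,0.036,0,0.003,0,0,-4.6,1]}}

```text
clock: 0.9
tool_pos: [0.3477, -0.3087, 0.1812]
eef_rot: [0.894, 0.449, -0.0, -0.0]
force: [0.9, -0.5, -0.3]
width: 0.999
grip_force: 0.0
```

{"api": "move_arm", "payload": {"rows": [0.036,0.003,0.003,0,0,-4.6,1,0.036,0.006,0.003,0,0,-4.6,1,0.0355,0.0085,0.003,0,0,-4.6,1,0.0345,0.0115,0.003,0,0,-4.6,1,0.0335,0.014,0.003,0,0,-4.6,1,0.032,0.017,0.003,0,0,-4.6,1,0.031,0.0195,0.003,0,0,-4.6,1,0.029,0.022,0.003,0,0,-4.6,1]}}

```text
clock: 1.7
tool_pos: [0.5407, -0.0908, 0.1571]
eef_rot: [0.706, 0.708, -0.0, -0.0]
force: [-0.7, -0.9, 0.5]
width: 1.0
grip_force: 0.0
```

Run:
```python
from h import *
plan([.54,-.09,.062],89.6,8)
```

```text
from [ 0.5407 -0.0908  0.1571] phi 90.11 tilt [-0.  0. -1.] F [-0.68 -0.89  0.53] t 1.7 w 0.9996532788633208 j6 -0.24
0.0001, -0.0001, 0.0119, 0, 0, 0.06, 1 ,
0.0001, -0.0001, 0.0119, 0, 0, 0.06, 1 ,
0.0001, -0.0001, 0.0119, 0, 0, 0.06, 1 ,
0.0001, -0.0001, 0.0119, 0, 0, 0.06, 1 ,
0.0001, -0.0001, 0.0119, 0, 0, 0.06, 1 ,
0.0001, -0.0001, 0.0119, 0, 0, 0.06, 1 ,
0.0001, -0.0001, 0.0119, 0, 0, 0.06, 1 ,
0.0001, -0.0001, 0.0119, 0, 0, 0.06, 1 ,
```

{"api": "move_arm", "payload": {"rows": [0,0,0.015,0,0,0.5,1,0,0,0.015,0,0,0,1,0,0,0.015,0,0,0,1,0,0,0.015,0,0,0,1,0,0,0.015,0,0,0,1,0,0,0.01,0,0,0,1,0,0,0.01,0,0,0,1,0,0,0,0,0,0,1]}}

```text
clock: 2.5
tool_pos: [0.5394, -0.0921, 0.0613]
eef_rot: [0.711, 0.703, -0.001, -0.001]
force: [0.2, -0.8, 0.6]
width: 1.002
grip_force: 0.0
```

{"api": "move_arm", "payload": {"rows": [0.003,0,0,0,0,0,1,0.003,0,0,0,0,0,1,0.003,0,0,0,0,0,1,0.003,0,0,0,0,0,1,0.003,0,0,0,0,0,1,0.003,0,0,0,0,0,1,0.002,0,0,0,0,0,1,0,0,0,0,0,0,1]}}

```text
clock: 3.3
tool_pos: [0.5402, -0.0719, 0.0625]
eef_rot: [0.711, 0.704, 0.0, -0.0]
force: [-0.5, -0.2, 0.9]
width: 0.997
grip_force: 0.0
```

{"api": "move_arm", "payload": {"rows": [0.003,0,0,0,0,0,1,0.003,0,0,0,0,0,1,0.003,0,0,0,0,0,1,0.003,0,0,0,0,0,1,0.003,0,0,0,0,0,1,0.003,0,0,0,0,0,1,0.002,0,0,0,0,0,1,0.001,0,0,0,0,0,1]}}

```text
clock: 4.1
tool_pos: [0.5404, -0.051, 0.0624]
eef_rot: [0.711, 0.704, -0.0, -0.0]
force: [0.8, -1.2, -0.3]
width: 1.001
grip_force: 0.2
```

{"api": "move_arm", "payload": {"rows": [0.002,0,0,0,0,0,1,0.002,0,0,0,0,0,1,0.002,0,0,0,0,0,1,0.002,0,0,0,0,0,1,0.001,0,0,0,0,0,1,0.001,0,0,0,0,0,1]}}

```text
clock: 4.7
tool_pos: [0.5405, -0.0411, 0.0625]
eef_rot: [0.711, 0.704, 0.0, 0.0]
force: [0.4, 0.1, 0.0]
width: 1.002
grip_force: 0.3
```

Run:
```python
from h import *
s=manip.sense();print(s['tool_pos'],s['force'],s['moment'])
a=grab('top');cv2.imwrite('pics/c1.png',cv2.resize(cv2.cvtColor(a,4)[108:272,194:346],None,fx=3.6,fy=3.6,interpolation=2))
```

```text
[ 0.54054341 -0.04109902  0.06245186] [0.38838285 0.11142675 0.04661212] [-0.11765105 -0.06312185  0.00137781]
```

View pics/c1.png

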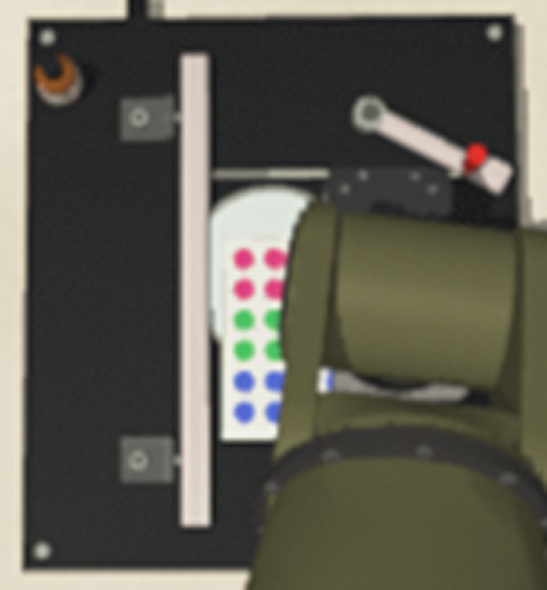

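The plate is now square, its edge at crop column ~222 and the rail face at ~209, so a gap of roughly 7-9 mm remains. I go on in 1 mm steps and watch the force.

{"api": "move_arm", "payload": {"rows": [0.001,0,0,0,0,0,1,0.001,0,0,0,0,0,1,0.001,0,0,0,0,0,1,0.001,0,0,0,0,0,1,0.001,0,0,0,0,0,1,0.001,0,0,0,0,0,1]}}

```text
clock: 5.35
tool_pos: [0.5406, -0.0351, 0.0625]
eef_rot: [0.711, 0.704, 0.0, 0.0]
force: [0.1, -0.7, 0.5]
width: 0.998
grip_force: 0.4
```

{"api": "move_arm", "payload": {"rows": [0.0005,0,0,0,0,0,1,0.0005,0,0,0,0,0,1,0.0005,0,0,0,0,0,1,0,0,0,0,0,0,1]}}

```text
clock: 5.75
tool_pos: [0.5406, -0.0336, 0.0624]
eef_rot: [0.711, 0.704, 0.0, -0.0]
force: [-0.6, 0.2, -0.5]
width: 1.001
grip_force: 0.1
```

{"api": "move_arm", "payload": {"rows": [0.0005,0,0,0,0,0,1,0.0005,0,0,0,0,0,1,0.0005,0,0,0,0,0,1,0.0005,0,0,0,0,0,1]}}

```text
clock: 6.15
tool_pos: [0.5407, -0.0317, 0.0625]
eef_rot: [0.711, 0.703, 0.0, 0.0]
force: [0.4, -3.4, -0.6]
width: 0.997
grip_force: 1.3
```

Run:
```python
from h import *
s=manip.sense();print(s['tool_pos'],s['force'],s['moment'])
```

```text
[ 0.54068633 -0.03170046  0.06248629] [ 0.39548011 -3.35152552 -0.63542752] [-0.53712601 -0.11569099  0.01000701]
```

{"api": "move_arm", "payload": {"rows": [0.0004,0,0,0,0,0,1,0,0,0,0,0,0,1]}}

```text
clock: 6.35
tool_pos: [0.5408, -0.0316, 0.0625]
eef_rot: [0.711, 0.704, -0.0, 0.0]
force: [0.3, -4.6, -0.4]
width: 1.0
grip_force: 2.1
```

{"api": "move_arm", "payload": {"rows": [0.0003,0,0,0,0,0,1,0,0,0,0,0,0,1,0,0,0,0,0,0,1,0,0,0,0,0,0,1]}}

```text
clock: 6.75
tool_pos: [0.5408, -0.0315, 0.0625]
eef_rot: [0.711, 0.704, -0.0, 0.0]
force: [0.9, -5.7, -0.7]
width: 0.998
grip_force: 3.1
```

Run:
```python
from h import *
s=manip.sense();print(s['tool_pos'],s['force'],s['moment'])
a=grab('top');cv2.imwrite('pics/c2.png',cv2.resize(cv2.cvtColor(a,4)[108:272,194:346],None,fx=3.6,fy=3.6,interpolation=2))
```

```text
[ 0.54079153 -0.03149769  0.0625437 ] [ 0.93930058 -5.71670851 -0.7265824 ] [-1.31783346 -0.25327429  0.16588603]
```

View pics/c2.png

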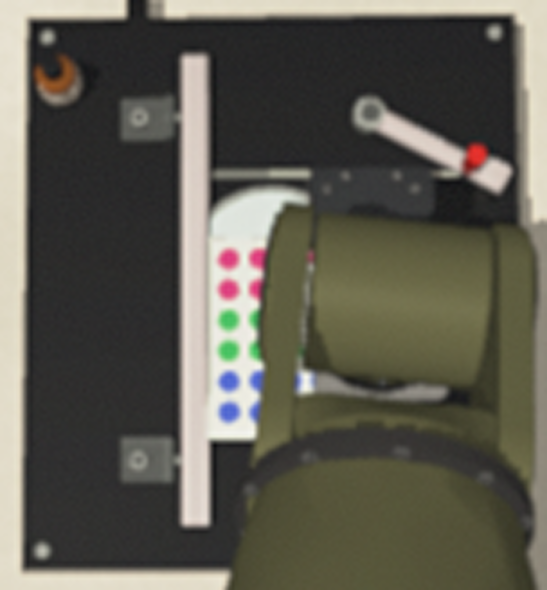

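The plate lies along the rail (lead corner at crop (209,238)), bearing on it with 5.7 N, still about 48 mm short of the line. Now I back off and go behind it.

{"api": "move_arm", "payload": {"rows": [-0.003,0,0,0,0,0,1,-0.01,0,0,0,0,0,1,-0.015,0,-0.01,0,0,0,1,0,0,-0.03,0,0,0,1,0,0,-0.04,0,0,0,0.45,0,0,0,0,0,0,0.45]}}

```text
clock: 7.4
tool_pos: [0.5425, -0.0604, 0.1481]
eef_rot: [0.711, 0.703, 0.002, 0.003]
force: [0.8, 0.0, 0.3]
width: 0.864
grip_force: 0.0
```

Run:
```python
from h import *
plan([.44,.021,.13],-.4,14,.45)
```

```text
from [ 0.5425 -0.0604  0.1481] phi 89.37 tilt [ 0.008 -0.001 -1.   ] F [0.85 0.02 0.3 ] t 7.4 w 0.8644064723476276 j6 -0.17
0.0057, -0.0074, 0.0013, 0, 0, 6.41, 0.45 ,
0.0049, -0.008, 0.0013, 0, 0, 6.41, 0.45 ,
0.004, -0.0085, 0.0013, 0, 0, 6.41, 0.45 ,
0.003, -0.0089, 0.0013, 0, 0, 6.41, 0.45 ,
0.002, -0.0091, 0.0013, 0, 0, 6.41, 0.45 ,
0.0009, -0.0093, 0.0013, 0, 0, 6.41, 0.45 ,
-0.0001, -0.0093, 0.0013, 0, 0, 6.41, 0.45 ,
-0.0011, -0.0093, 0.0013, 0, 0, 6.41, 0.45 ,
-0.0022, -0.0091, 0.0013, 0, 0, 6.41, 0.45 ,
-0.0032, -0.0088, 0.0013, 0, 0, 6.41, 0.45 ,
-0.0041, -0.0084, 0.0013, 0, 0, 6.41, 0.45 ,
-0.005, -0.0079, 0.0013, 0, 0, 6.41, 0.45 ,
-0.0059, -0.0073, 0.0013, 0, 0, 6.41, 0.45 ,
-0.0067, -0.0065, 0.0013, 0, 0, 6.41, 0.45 ,
```

{"api": "move_arm", "payload": {"rows": [0.0055,-0.0075,0,0,0,6.4,0.45,0.005,-0.008,0,0,0,6.4,0.45,0.004,-0.0085,0,0,0,6.4,0.45,0.003,-0.009,0,0,0,6.4,0.45,0.002,-0.009,0,0,0,6.4,0.45,0.001,-0.0095,0,0,0,6.4,0.45,0,-0.0095,0,0,0,6.4,0.45,-0.001,-0.0095,0,0,0,6.4,0.45]}}

```text
clock: 8.2
tool_pos: [0.4809, -0.0125, 0.1425]
eef_rot: [0.946, 0.325, -0.0, -0.0]
force: [-0.2, 1.1, 0.1]
width: 0.452
grip_force: 0.0
```

{"api": "move_arm", "payload": {"rows": [-0.002,-0.009,0,0,0,6.4,0.45,-0.003,-0.009,0,0,0,6.4,0.45,-0.004,-0.0085,0,0,0,6.4,0.45,-0.005,-0.008,0,0,0,6.4,0.45,-0.006,-0.0075,0,0,0,6.4,0.45,-0.0065,-0.0065,0,0,0,6.4,0.45,0,0,0,0,0,0,0.45]}}

```text
clock: 8.9
tool_pos: [0.4372, 0.0234, 0.1426]
eef_rot: [1.0, -0.002, -0.0, -0.0]
force: [-0.3, 0.3, 0.0]
width: 0.448
grip_force: 0.0
```

Run:
```python
from h import *
plan([.44,.021,.0625],-.4,1,.45)
```

```text
from [0.4372 0.0234 0.1426] phi -0.28 tilt [-0.  0. -1.] F [-0.3   0.32  0.04] t 8.9 w 0.44812890501740804 j6 1.55
0.0028, 0.0023, 0.0801, 0, 0, 0.12, 0.45 ,
```

{"api": "move_arm", "payload": {"rows": [0,0.002,0.015,0,0,0.1,0.45,0,0,0.015,0,0,0,0.45,0,0,0.015,0,0,0,0.45,0,0,0.015,0,0,0,0.45,0,0,0.01,0,0,0,0.45,0,0,0.01,0,0,0,0.45,0.005,0,0,0,0,0,0.45,0.005,0,0,0,0,0,0.45]}}

```text
clock: 9.7
tool_pos: [0.4484, 0.0214, 0.0628]
eef_rot: [1.0, -0.002, 0.0, -0.0]
force: [0.6, 0.3, 1.4]
width: 0.452
grip_force: 0.0
```

{"api": "move_arm", "payload": {"rows": [0.004,0,0,0,0,0,0.45,0.004,0,0,0,0,0,0.45,0.004,0,0,0,0,0,0.45,0.004,0,0,0,0,0,0.45,0.003,0,0,0,0,0,0.45,0.003,0,0,0,0,0,0.45,0.003,0,0,0,0,0,0.45,0.002,0,0,0,0,0,0.45]}}

```text
clock: 10.5
tool_pos: [0.4749, 0.0214, 0.0624]
eef_rot: [1.0, -0.002, 0.0, -0.0]
force: [-0.9, 0.0, -0.0]
width: 0.452
grip_force: 0.0
```

{"api": "move_arm", "payload": {"rows": [0.003,0,0,0,0,0,0.45,0.003,0,0,0,0,0,0.45,0.003,0,0,0,0,0,0.45,0.003,0,0,0,0,0,0.45,0.003,0,0,0,0,0,0.45,0.003,0,0,0,0,0,0.45,0.003,0,0,0,0,0,0.45,0.002,0,0,0,0,0,0.45]}}

```text
clock: 11.3
tool_pos: [0.4979, 0.0212, 0.0624]
eef_rot: [1.0, -0.002, -0.0, 0.0]
force: [-2.1, -0.5, 1.2]
width: 0.444
grip_force: 0.9
```

Run:
```python
from h import *
s=manip.sense();print(s['tool_pos'],s['force'],s['moment'])
a=grab('top','t3.png');b=grab('scene','s3.png')
A=cv2.resize(cv2.cvtColor(a,4)[130:240,230:340],None,fx=5,fy=5,interpolation=2)[:480]
p=proj('scene',[.6535,.02,.055]);print(p)
B=cv2.resize(cv2.cvtColor(b,4)[170:290,200:350],None,fx=4,fy=4,interpolation=2)
cv2.imwrite('pics/s3c.png',B)
```

```text
[0.49791855 0.0212364  0.06241406] [-2.05346086 -0.4986935   1.15355355] [-0.12465251  0.34262088  0.01785727]
[300.47012336 226.74981442]
```

View pics/s3c.png

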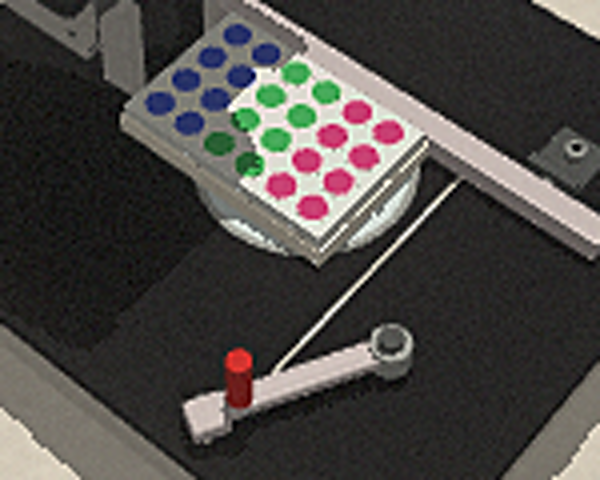

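The scene crop shows the plate along the rail, near lead bottom corner at crop (318,265), and the line from (275,370) to (460,182). I compute the gap between them in this view.

```bash
cat >> h.py <<'E'
def S(u,v,z=.055,o=(200,170),k=4): return ray('scene',o[0]+(u+.5)/k-.5,o[1]+(v+.5)/k-.5,z)[:2]
def scene_line(g):
    """line centre in world from scene picture, subpixel across the line"""
    P=[]
    for y in np.linspace(-.045,.055,60):
        X=np.arange(.640,.668,.0004);uv=np.array([proj('scene',[x,y,.055]) for x in X],np.float32)
        v=cv2.remap(g,uv[:,:1],uv[:,1:],cv2.INTER_CUBIC)[:,0].astype(float)
        P.append((y,v))
    return X,P
E
python3 - <<'E'
from h import *
g=cv2.cvtColor(cv2.imread('pics/s3.png'),6)
X,P=scene_line(g)
L=[]
for y,v in P:
    w=np.clip(v-80,0,None);m=w.argmax();s=slice(max(m-10,0),m+11)
    if v.max()>110: L.append((y,(w[s]*X[s]).sum()/w[s].sum()))
L=np.array(L);k=np.polyfit(L[:,0],L[:,1],1);r=L[:,1]-np.polyval(k,L[:,0]);ok=abs(r)<.002;k=np.polyfit(L[ok,0],L[ok,1],1)
print('line',k,ok.sum(),r[ok].std(),np.polyval(k,[-.02,.02,.06]))
c=S(318,265);e=S(428,148,.067);print('corner',c,'skirt far top',e,'gap',np.polyval(k,c[1])-c[0])
# profiles along x near lead edge (bottom)
for y in(-.012,0,.015,.03,.045):
    X=np.arange(.612,.665,.002);uv=np.array([proj('scene',[x,y,.055]) for x in X],np.float32)
    print(y,cv2.remap(g,uv[:,:1],uv[:,1:],1)[:,0])
t=cv2.cvtColor(cv2.imread('pics/t3.png'),6)
for y in(.0,.02,.04):
    X=np.arange(.62,.65,.001);uv=np.array([proj('top',[x,y,.067]) for x in X],np.float32)
    print('top',y,cv2.remap(t,uv[:,:1],uv[:,1:],1)[:,0])
E
```

```text
Traceback (most recent call last):
  File "h.py", line 35, in scene_line
    X=np.arange(.640,.668,.0004);uv=np.array([proj('scene',[x,y,.055]) for x in X],np.float32)
                                              ~~~~^^^^^^^^^^^^^^^^^^^^
  File "h.py", line 12, in proj
    c=manip.camera_model(n);f=192/np.tan(np.radians(c['vfov'])/2);T=np.array(c['world_from_camera'])
ValueError: time passes only in moves, steps and waits
```

```bash
sed -i "s/manip.camera_model(n)/CM(n)/; " h.py; sed -i "2a import functools\nCM=functools.lru_cache(None)(lambda n: manip.camera_model(n))" h.py
cat > m.py <<'E'
from h import *
import sys
f,x0=sys.argv[1],float(sys.argv[2])
g=cv2.cvtColor(cv2.imread('pics/'+f),6)
def prof(y,X,z=.055):
    uv=np.array([proj('scene',[x,y,z]) for x in X],np.float32);return cv2.remap(g,uv[:,:1],uv[:,1:],1)[:,0].astype(float)
L=[];X=np.arange(.642,.668,.0004)
for y in np.linspace(-.045,.055,60):
    v=prof(y,X);w=np.clip(v-80,0,None);m=w.argmax();s=slice(max(m-10,0),m+11)
    if v.max()>110: L.append((y,(w[s]*X[s]).sum()/w[s].sum()))
if L:
    L=np.array(L);k=np.polyfit(L[:,0],L[:,1],1);r=L[:,1]-np.polyval(k,L[:,0]);ok=abs(r)<.002;k=np.polyfit(L[ok,0],L[ok,1],1)
    print('line',k,ok.sum(),r[ok].std(),np.polyval(k,[-.02,.02,.06]))
for y in(-.015,0,.015,.03,.045):
    print(y,prof(y,np.arange(x0,x0+.04,.002)).astype(int))
E
python3 m.py s3.png .618;python3 - <<'E'
from h import *
c=S(318,265);e=S(428,148,.067);print('corner',c,'far skirt',e)
t=cv2.cvtColor(cv2.imread('pics/t3.png'),6)
for y in(.0,.02,.04):
    X=np.arange(.62,.65,.001);uv=np.array([proj('top',[x,y,.067]) for x in X],np.float32)
    print('top',y,cv2.remap(t,uv[:,:1],uv[:,1:],1)[:,0])
E
```

```text
line [0.00729466 0.65597672] 23 0.000536352851192755 [0.65583083 0.65612261 0.6564144 ]
-0.015 [112  98 123 126 125 130 169 167 119  76  24  36  43  44  43  37  37  31
  72 179  33]
0 [117 189 232 230 175  98 147 180 107 109 187 177 145 101  34  42  40  33
  69 207  59]
0.015 [203 233 223 228 185  99 131 181 104 105 166 224 220 169 140  61  30  34
  70 234  88]
0.03 [224 223 222 228 213  96 123 174 104 108 146 223 222 174 144  75  34  31
  53 192  96]
0.045 [116 163 229 228 210 109 115 135 110 111 128 164 120  48  33  42  44  34
  64 185  78]
corner [ 0.63522143 -0.02232431] far skirt [0.63866386 0.05848286]
top 0.0 [213 214 218 221 224 228 230 232 232 231 228 222 215 201 185 169 152 135
 114  93  75  57  47  41  39  42  48  74 100 125 152]
top 0.02 [212 216 221 226 228 231 232 233 232 230 228 222 218 217 219 220 223 224
 214 204 187 165 143 117  94  76  57  72  94 119 146]
top 0.04 [228 228 228 228 229 231 232 232 233 231 229 221 210 203 201 200 195 191
 176 159 137 112  87  70  50  46  46  55  75  95 110]
```

{"api": "move_arm", "payload": {"rows": [0.003,0,0,0,0,0,0.45,0.003,0,0,0,0,0,0.45,0.003,0,0,0,0,0,0.45,0.002,0,0,0,0,0,0.45,0.001,0,0,0,0,0,0.45,0.001,0,0,0,0,0,0.45,0,0,0,0,0,0,0.45]}}

```text
clock: 12.1
tool_pos: [0.5108, 0.0212, 0.0625]
eef_rot: [1.0, -0.002, 0.0, -0.0]
force: [-0.6, -1.0, 0.1]
width: 0.447
grip_force: 0.2
```

```bash
cat >> m.py <<'E'
s=manip.sense();print(s['tool_pos'],s['force'])
E
python3 -c "
from h import *
grab('scene','s4.png');grab('top','t4.png')"
python3 m.py s4.png .632
python3 - <<'E'
from h import *
b=cv2.imread('pics/s4.png');cv2.imwrite('pics/s4c.png',cv2.resize(b[190:270,250:350],None,fx=7,fy=7,interpolation=2))
E
```

```text
line [-0.03139882  0.65430425] 4 4.133057432069235e-05 [0.65493223 0.65367628 0.65242033]
-0.015 [135 127 128 126 135 158 212 109 124  40  31  70 177  31  33  32  41  39
  40  40  35]
0 [136 235 229 231 129 108 215 116 103  35  32  69 203  53  27  39  39  40
  39  32  39]
0.015 [216 222 224 227 135 101 213 130 105  44  29  69 233  86  28  35  41  44
  39  40  39]
0.03 [227 220 222 228 137 101 170 149 109  40  34  53 193  95  28  39  36  38
  37  36  36]
0.045 [138 239 222 232 150 101 143 141 113  46  21  64 185  77  30  35  35  39
  39  37  39]
[0.51075167 0.02120852 0.06247983] [-0.14355999 -0.57001822 -0.41088151]
```

View pics/s4c.png

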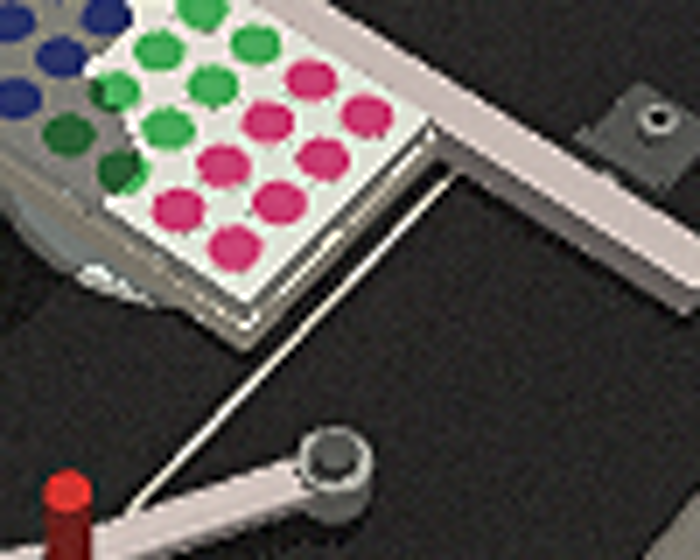

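The crop shows the lead edge parallel to the line and about 7 mm short of it, bottom corner at crop (243,350). I advance and re-check close up.

{"api": "move_arm", "payload": {"rows": [0.001,0,0,0,0,0,0.45,0.001,0,0,0,0,0,0.45,0.001,0,0,0,0,0,0.45,0.001,0,0,0,0,0,0.45,0.001,0,0,0,0,0,0.45,0.0005,0,0,0,0,0,0.45,0,0,0,0,0,0,0.45]}}

```text
clock: 12.9
tool_pos: [0.5163, 0.0212, 0.0624]
eef_rot: [1.0, -0.002, 0.0, 0.0]
force: [0.0, -0.2, 1.1]
width: 0.448
grip_force: 0.5
```

```bash
python3 -c "
from h import *
grab('scene','s5.png')"
python3 m.py s5.png .640
```

```text
line [-0.12130349  0.64900525] 26 0.0011400213266333367 [0.65143132 0.64657918 0.64172704]
-0.015 [135 154 124 113  98 166 109  99  87  36  39  44  41  39  40  41  44  42
  43  36  39]
0 [223 228 229 105 114 128 112  99 122  63  32  36  38  39  42  41  35  41
  37  37  37]
0.015 [227 224 241 115 108 160 110 100 143  80  32  39  41  35  39  38  35  39
  41  43  41]
0.03 [220 222 233 130 133 203 107  99 127  84  29  36  39  39  42  34  38  42
  38  41  33]
0.045 [218 227 229 147 112 136 123 106 151  77  31  41  41  42  39  38  36  33
  41  41  40]
[0.51625423 0.0211577  0.06245718] [-1.04189633 -0.4258602   0.89399488]
```

Run:
```python
from h import *
A=cv2.imread('pics/s4.png');B=cv2.imread('pics/s5.png')
def rect(im,f=2):  # scene picture rectified on lid plane z=.075, 0.5 mm/px, origin x=.60..66,y=-.02...06
    X=np.arange(.575,.662,.0005);Y=np.arange(-.03,.07,.0005)
    uv=np.array([[proj('scene',[x,y,.075]) for y in Y] for x in X],np.float32)
    return cv2.remap(im,uv[...,0],uv[...,1],cv2.INTER_CUBIC)
def cents(im):
    h=cv2.cvtColor(rect(im),cv2.COLOR_BGR2HSV)
    m=((h[...,0]>160)&(h[...,1]>110)).astype(np.uint8)
    n,_,st,c=cv2.connectedComponentsWithStats(m);k=[i for i in range(1,n) if st[i,4]>150]
    return np.array([[.575+c[i][1]*.0005,-.03+c[i][0]*.0005] for i in k])
a,b=cents(A),cents(B)
for p in a:
    q=b[np.linalg.norm(b-p-[.0055,0],axis=1).argmin()];print(p.round(4),(q-p).round(4))
C=cents(cv2.imread('pics/s3.png'));print('s3',C.mean(0),'s4',a.mean(0),'s5',b.mean(0),len(C),len(a),len(b))
cv2.imwrite('pics/s5c.png',cv2.resize(B[200:260,255:335],None,fx=8,fy=8,interpolation=2))
```

```text
[ 0.6143 -0.0093] [ 0.0054 -0.    ]
[0.6144 0.0099] [0.0053 0.0001]
[0.6146 0.0294] [ 0.0054 -0.0001]
[0.6148 0.0485] [0.0054 0.0001]
[ 0.6336 -0.0095] [0.0055 0.    ]
[0.6336 0.0099] [0.0055 0.    ]
[0.6338 0.0291] [0.0055 0.    ]
[0.6341 0.0484] [0.0053 0.0002]
s3 [0.61142154 0.01972507] s4 [0.62417083 0.01955657] s5 [0.62957544 0.01958681] 8 8 8
```

View pics/s5c.png

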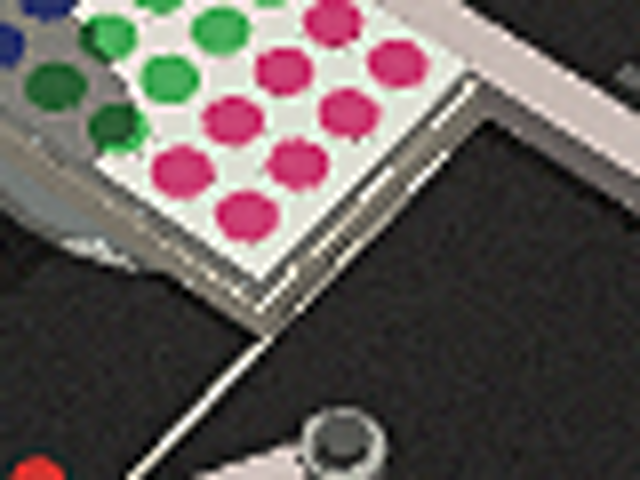

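Dead reckoning and the dot pitch put the edge 1.1-1.4 mm short of the line's centre. The plate's shadow dims the line. I nudge it 0.9 mm and hold.

{"api": "move_arm", "payload": {"rows": [0.0005,0,0,0,0,0,0.45,0.0004,0,0,0,0,0,0.45,0,0,0,0,0,0,0.45,0,0,0,0,0,0,0.45,0,0,0,0,0,0,0.45,0,0,0,0,0,0,0.45]}}

```text
clock: 13.55
tool_pos: [0.5171, 0.0212, 0.0624]
eef_rot: [1.0, -0.002, 0.0, -0.0]
force: [-1.6, 0.3, 0.5]
width: 0.45
grip_force: 0.5
```

```bash
cat > d.py <<'E'
from h import *
import sys
def cents(im):
    X=np.arange(.575,.662,.0005);Y=np.arange(-.03,.07,.0005)
    uv=np.array([[proj('scene',[x,y,.075]) for y in Y] for x in X],np.float32)
    h=cv2.cvtColor(cv2.remap(im,uv[...,0],uv[...,1],cv2.INTER_CUBIC),cv2.COLOR_BGR2HSV)
    m=((h[...,0]>160)&(h[...,1]>110)).astype(np.uint8)
    n,_,st,c=cv2.connectedComponentsWithStats(m);k=[i for i in range(1,n) if st[i,4]>150]
    return np.array([[.575+c[i][1]*.0005,-.03+c[i][0]*.0005] for i in k])
grab('scene',sys.argv[1]);c=cents(cv2.imread('pics/'+sys.argv[1]));print('dots mean',c.mean(0).round(5),len(c))
E
python3 d.py s6.png; python3 m.py s6.png .640
```

```text
dots mean [0.63038 0.0196 ] 8
line [-0.12557541  0.6492234 ] 21 0.0012944256165748934 [0.65173491 0.64671189 0.64168887]
-0.015 [138 156 124 116 130 145 114 120 114  32  33  41  39  38  40  38  42  41
  39  38  35]
0 [208 229 230 180 101 138 141 118 117  39  33  39  40  37  37  39  45  39
  42  36  39]
0.015 [230 223 231 167  97 182 122 111 137  85  30  39  38  43  38  39  36  38
  38  39  37]
0.03 [221 220 233 169 100 129 108 115 138  86  30  38  42  44  44  38  36  35
  38  41  37]
0.045 [191 227 230 175  97 176 156 114 128  62  33  42  40  40  38  38  39  36
  37  42  38]
[0.5171092  0.02116121 0.06247928] [-0.83230184  0.26395219  0.17008034]
```

{"api": "move_arm", "payload": {"rows": [-0.003,0,0,0,0,0,0.45,-0.01,0,0,0,0,0,0.45,-0.02,0,0,0,0,0,0.45,0,0,-0.03,0,0,0,0.45,0,0,-0.04,0,0,0,0.45,0,0,-0.03,0,0,0,0.45,0,0,0,0,0,0,0.45]}}

```text
clock: 14.3
tool_pos: [0.4851, 0.0214, 0.1663]
eef_rot: [1.0, -0.002, 0.003, 0.0]
force: [-0.3, -0.3, -0.2]
width: 0.45
grip_force: 0.0
```

```bash
python3 d.py s7.png
python3 - <<'E'
from h import *
plan([.655,-.103,.15],27,7,.45)
E
```

```text
dots mean [0.63038 0.0196 ] 8
from [0.4843 0.0214 0.1639] phi -0.28 tilt [ 0.003 -0.    -1.   ] F [ 0.24  0.06 -0.8 ] t 14.35 w 0.4512471117147269 j6 1.54
0.0245, 0.0176, 0.002, 0, 0, -3.9, 0.45 ,
0.0232, 0.0193, 0.002, 0, 0, -3.9, 0.45 ,
0.0219, 0.0208, 0.002, 0, 0, -3.9, 0.45 ,
0.0204, 0.0222, 0.002, 0, 0, -3.9, 0.45 ,
0.0188, 0.0236, 0.002, 0, 0, -3.9, 0.45 ,
0.0172, 0.0248, 0.002, 0, 0, -3.9, 0.45 ,
0.0155, 0.0259, 0.002, 0, 0, -3.9, 0.45 ,
```

The plate hasn't moved. Now I go over the pin.

{"api": "move_arm", "payload": {"rows": [0.0245,0.0175,0.001,0,0,-3.9,0.45,0.023,0.019,0.001,0,0,-3.9,0.45,0.022,0.021,0.001,0,0,-3.9,0.45,0.0205,0.022,0.001,0,0,-3.9,0.45,0.019,0.0235,0.001,0,0,-3.9,0.45,0.017,0.025,0.001,0,0,-3.9,0.45,0.0155,0.026,0.001,0,0,-3.9,0.45,0,0,0,0,0,0,0.45]}}

```text
clock: 15.15
tool_pos: [0.6554, -0.1045, 0.1525]
eef_rot: [0.972, 0.234, -0.001, -0.001]
force: [-0.1, 0.1, 0.2]
width: 0.451
grip_force: 0.0
```

Run:
```python
from h import *
plan([.655,-.103,.082],27,1,.45)
```

```text
from [ 0.6554 -0.1045  0.1525] phi 27.05 tilt [-0.003  0.    -1.   ] F [-0.09  0.1   0.21] t 15.15 w 0.45135475296419836 j6 0.89
0.0003, -0.0015, 0.0705, 0, 0, 0.05, 0.45 ,
```

{"api": "move_arm", "payload": {"rows": [0,-0.0015,0.015,0,0,0,0.45,0,0,0.015,0,0,0,0.45,0,0,0.015,0,0,0,0.45,0,0,0.015,0,0,0,0.45,0,0,0.01,0,0,0,0.45,0,0,0,0,0,0,0.45]}}

```text
clock: 15.75
tool_pos: [0.6534, -0.1011, 0.0835]
eef_rot: [0.972, 0.234, -0.001, -0.001]
force: [0.5, -0.4, 0.5]
width: 0.45
grip_force: 0.0
```

{"api": "move_arm", "payload": {"rows": [0,0,0,0,0,0,0,0,0,0,0,0,0,0,0,0,0,0,0,0,0,0,0,0,0,0,0,0,0,0,0,0,0,0,0], "newtons": 30}}

```text
clock: 16.25
tool_pos: [0.6544, -0.1036, 0.0861]
eef_rot: [0.972, 0.233, 0.0, 0.002]
force: [-1.0, -12.4, 0.7]
width: 0.115
grip_force: 30.0
```

Run:
```python
from h import *
s=manip.sense();print(s['tool_pos'],s['force'],s['width'],s['grip_force'])
b=grab('scene');cv2.imwrite('pics/s8c.png',cv2.resize(cv2.cvtColor(b,4)[180:300,200:350],None,fx=4,fy=4,interpolation=2))
# arc rows: pivot P, from angle at pin to 1.2+
P=np.array([.6893,-.0413]);r=.072;p=s['tool_pos'][:2];d=p-P;print('dist',np.linalg.norm(d),'th',1.1-(np.arctan2(d[1],d[0])%(2*np.pi)-np.pi))
M=Ro.from_quat(s['eef_rot']).as_matrix()
th0=(np.arctan2(d[1],d[0])%(2*np.pi));th1=np.pi-.11
T=np.linspace(th0,th1,25);Q=P+r*np.c_[np.cos(T),np.sin(T)]+ (d-r*d/np.linalg.norm(d))
for q in np.diff(Q,axis=0): print((M[:2,:2].T@q).round(4).tolist())
```

```text
[ 0.65440628 -0.10362707  0.08612843] [ -0.99726899 -12.36589432   0.65131069] 0.11529365126523107 30.00048726797104
dist 0.07142993501822535 th 0.039576656150964507
[-0.0019, -0.003]
[-0.0017, -0.0031]
[-0.0016, -0.0031]
[-0.0014, -0.0032]
[-0.0013, -0.0033]
[-0.0011, -0.0033]
[-0.0009, -0.0034]
[-0.0008, -0.0034]
[-0.0006, -0.0035]
[-0.0004, -0.0035]
[-0.0003, -0.0035]
[-0.0001, -0.0035]
[0.0001, -0.0035]
[0.0002, -0.0035]
[0.0004, -0.0035]
[0.0006, -0.0035]
[0.0007, -0.0034]
[0.0009, -0.0034]
[0.0011, -0.0033]
[0.0012, -0.0033]
[0.0014, -0.0032]
[0.0016, -0.0031]
[0.0017, -0.0031]
[0.0019, -0.003]
```

View pics/s8c.png

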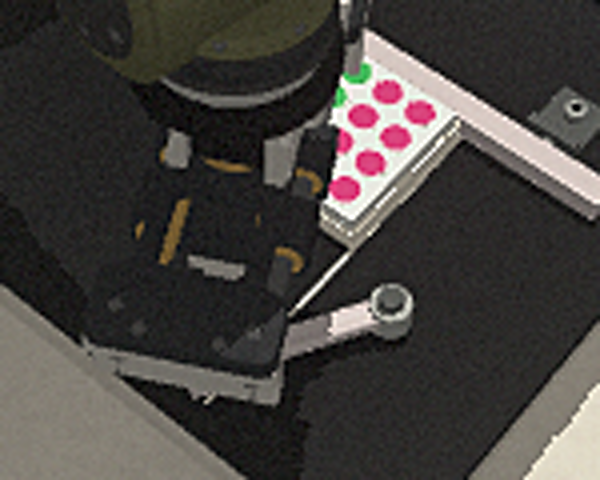

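The pin is gripped (opening 11 mm, 30 N). Now I swing it along the arc.

{"api": "move_arm", "payload": {"rows": [-0.002,-0.003,0,0,0,0,0,-0.0015,-0.003,0,0,0,0,0,-0.0015,-0.003,0,0,0,0,0,-0.0015,-0.003,0,0,0,0,0,-0.0015,-0.0035,0,0,0,0,0,-0.001,-0.0035,0,0,0,0,0,-0.001,-0.0035,0,0,0,0,0,-0.0005,-0.0035,0,0,0,0,0]}}

```text
clock: 17.1
tool_pos: [0.6324, -0.0863, 0.086]
eef_rot: [0.973, 0.233, -0.001, 0.002]
force: [-7.5, -19.4, 3.6]
width: 0.116
grip_force: 30.0
```

{"api": "move_arm", "payload": {"rows": [-0.0005,-0.0035,0,0,0,0,0,-0.0005,-0.0035,0,0,0,0,0,-0.0003,-0.0035,0,0,0,0,0,0,-0.0035,0,0,0,0,0,0,-0.0035,0,0,0,0,0,0,-0.0035,0,0,0,0,0]}}

```text
clock: 17.7
tool_pos: [0.6222, -0.0669, 0.0859]
eef_rot: [0.972, 0.233, -0.0, 0.001]
force: [-2.8, -13.2, 1.0]
width: 0.119
grip_force: 30.0
```

```bash
cat > arc.py <<'E'
from h import *
s=manip.sense();p=s['tool_pos'];P=np.array([.6893,-.0413]);d=p[:2]-P;th=np.arctan2(d[1],d[0])%(2*np.pi)
M=Ro.from_quat(s['eef_rot']).as_matrix()
print(p,'F',s['force'].round(1),'w',s['width'],'dist',np.linalg.norm(d),'clamp~',1.1-(th-np.pi))
T=np.linspace(th,np.pi-.12,9);Q=np.vstack([p[:2],P+.072*np.c_[np.cos(T[1:]),np.sin(T[1:])]])
print((np.diff(Q,axis=0)@M[:2,:2]).round(4).tolist(),'z',p[2])
E
python3 arc.py
```

```text
[ 0.62217936 -0.06691747  0.08592396] F [ -2.8 -13.2   1. ] w 0.11945873053793678 dist 0.07184312590655423 clamp~ 0.7354005570035955
[[0.0004, -0.0043], [0.0009, -0.0043], [0.0011, -0.0042], [0.0014, -0.0041], [0.0016, -0.0041], [0.0019, -0.0039], [0.0021, -0.0038], [0.0023, -0.0037]] z 0.08592395898233608
```

{"api": "move_arm", "payload": {"rows": [0.0005,-0.004,0,0,0,0,0,0.001,-0.004,0,0,0,0,0,0.001,-0.004,0,0,0,0,0,0.0015,-0.004,0,0,0,0,0,0.0015,-0.004,0,0,0,0,0,0.002,-0.004,0,0,0,0,0,0,0,0,0,0,0,0]}}

```text
clock: 18.4
tool_pos: [0.6184, -0.041, 0.0858]
eef_rot: [0.972, 0.233, 0.0, 0.001]
force: [0.5, -5.9, -0.5]
width: 0.116
grip_force: 30.0
```

```bash
python3 arc.py
```

```text
[ 0.61837059 -0.04104293  0.08583734] F [ 0.5 -5.9 -0.5] w 0.11597555695176255 dist 0.07092987454296315 clamp~ 1.1036243491543898
[[-0.0005, -0.0014], [0.0005, -0.0009], [0.0005, -0.0009], [0.0005, -0.0009], [0.0005, -0.0009], [0.0006, -0.0009], [0.0006, -0.0009], [0.0006, -0.0009]] z 0.08583733965121669
```

{"api": "move_arm", "payload": {"rows": [0.0005,-0.001,0,0,0,0,0,0.0005,-0.001,0,0,0,0,0,0.0005,-0.001,0,0,0,0,0,0.0005,-0.001,0,0,0,0,0,0.0005,-0.001,0,0,0,0,0,0.0005,-0.001,0,0,0,0,0,0.0005,-0.001,0,0,0,0,0,0,0,0,0,0,0,0]}}

```text
clock: 19.2
tool_pos: [0.6183, -0.0344, 0.0858]
eef_rot: [0.972, 0.233, 0.0, 0.002]
force: [0.3, -13.7, -0.5]
width: 0.119
grip_force: 30.0
```

```bash
python3 arc.py
```

```text
[ 0.61829243 -0.03444197  0.08582949] F [  0.3 -13.7  -0.5] w 0.11905707447963328 dist 0.07133797742565737 clamp~ 1.1962831071339912
[[-0.0004, -0.0005], [0.0001, -0.0002], [0.0001, -0.0002], [0.0001, -0.0002], [0.0001, -0.0002], [0.0001, -0.0002], [0.0001, -0.0002], [0.0001, -0.0002]] z 0.0858294922037249
```

Near the end. I press on to feel the stop.

{"api": "move_arm", "payload": {"rows": [0.0004,-0.001,0,0,0,0,0,0.0004,-0.001,0,0,0,0,0,0,0,0,0,0,0,0]}}

```text
clock: 19.5
tool_pos: [0.6183, -0.034, 0.0859]
eef_rot: [0.973, 0.233, 0.0, 0.003]
force: [2.4, -25.1, -2.9]
width: 0.118
grip_force: 30.0
```

{"api": "move_arm", "payload": {"rows": [0.0004,-0.001,0,0,0,0,0,0,0,0,0,0,0,0]}}

```text
clock: 19.7
tool_pos: [0.6183, -0.0339, 0.0859]
eef_rot: [0.973, 0.233, 0.0, 0.004]
force: [3.4, -30.1, -2.9]
width: 0.12
grip_force: 30.0
```

```bash
python3 arc.py
```

```text
[ 0.61834314 -0.03390553  0.08586791] F [  3.4 -30.1  -2.9] w 0.11955659402791069 dist 0.07134110891094021 clamp~ 1.2038359636801705
[[-0.0005, -0.0005], [0.0001, -0.0001], [0.0001, -0.0001], [0.0001, -0.0001], [0.0001, -0.0001], [0.0001, -0.0001], [0.0001, -0.0001], [0.0001, -0.0001]] z 0.08586790861865472
```

End stop felt (30 N, clamp ≈1.20). I relax, release and lift straight off.

{"api": "move_arm", "payload": {"rows": [0,0.001,0,0,0,0,0,0,0.0015,0,0,0,0,0,0,0,0,0,0,0,0.4,0,0,0,0,0,0,0.4,0,0,0,0,0,0,0.4,0,0,0,0,0,0,0.4,0,0,-0.01,0,0,0,0.4,0,0,-0.02,0,0,0,0.4]}}

```text
clock: 20.5
tool_pos: [0.6183, -0.0311, 0.1151]
eef_rot: [0.972, 0.234, -0.001, -0.0]
force: [-0.4, -0.2, -0.5]
width: 0.399
grip_force: 0.0
```

{"api": "move_arm", "payload": {"rows": [0,0,-0.03,0,0,0,0.4,0,0,-0.03,0,0,0,0.4,-0.02,0.03,-0.02,0,0,0,0.4,-0.03,0.04,0,0,0,0,0.4,-0.03,0.04,0,0,0,0,0.4,-0.03,0.04,0,0,0,0,0.4,-0.03,0.04,0,0,0,0,0.4,0,0,0,0,0,0,0.4]}}

```text
clock: 21.3
tool_pos: [0.5789, -0.2694, 0.196]
eef_rot: [0.973, 0.231, -0.0, 0.0]
force: [-0.1, 0.9, 0.6]
width: 0.405
grip_force: 0.0
```

```bash
python3 d.py s9.png
python3 - <<'E'
from h import *
a=grab('top','t9.png')
s=cv2.imread('pics/s9.png')[160:290,190:340];t=cv2.imread('pics/t9.png')[108:238,194:344]
cv2.imwrite('pics/f9.png',cv2.resize(np.hstack([s,t])[:, :],None,fx=2.6,fy=2.6,interpolation=2))
h=cv2.cvtColor(cv2.imread('pics/t9.png'),cv2.COLOR_BGR2HSV)
m=((h[...,0]<6)|(h[...,0]>174))&(h[...,1]>170)&(h[...,2]>80);m[:, :290]=0;m[:, 340:]=0;m[:120]=0;m[240:]=0
ys,xs=np.where(m);print('pin',len(xs),ray('top',xs.mean(),ys.mean(),.101))
E
```

```text
dots mean [0.63039 0.01962] 8
pin 19 [ 0.61523772 -0.03335269  0.101     ]
```

View pics/f9.png

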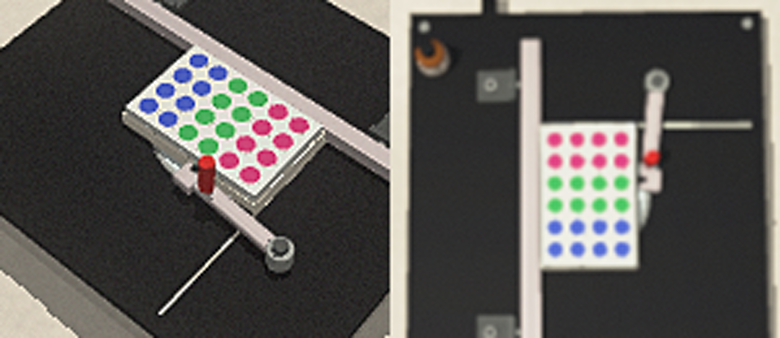

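The finger is closed with its tip on the plate's side (pin at left crop (205,175)). The plate lies on the rail with its lead edge at the line and has not moved. The top view's edge row (~123 against the line's ~124.5) puts it about 0.5 mm short once parallax is taken off. Handing in.

```bash
python3 -c "
from workcell import manip
print(manip.finish_job())"
```

```text
the job is handed in; nothing more can be done
None
```

I handed the job in with the plate flat against the rail, its leading edge about 0.5 mm short of the line's centre by the camera, and the clamp finger swung to its end stop (about 1.20 rad); the hand-in gave no verdict.

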